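# Close a plaster casting mould and hold it up for taping

## Robot

A 6-joint arm with a two-finger parallel gripper is mounted at the origin on a cart in front of the work surface, level with it; the furniture and walls round the work are solid. World frame = base frame: x ahead of the robot, y to its left, z up, the work surface at z = 0. Lengths are in m, angles in rad, forces in N, time in s.
With the tool pointing down it reaches from about 0.325 to 0.925 m from the base axis. Payload 3.1 kg.
Tool frame: the origin (TCP) lies between the finger pads; the fingertips stand 8 mm ahead of it and the grasp point (between the pads) lies 11 mm behind it; z points along the fingers, y is the line along which they close (so a half turn about z gives the same grasp; the last joint's range is limited). The gripper opens to 85 mm and grips with 20 to 120 N. Pads are 22 mm wide; open, the fingers measure 114 mm over their backs; the gripper's body (76 mm by 85 mm) begins 54 mm behind the grasp point. The pads swing forward as they close: fully open they stand 13 mm farther back than shut.
Start: joints at [-1.245, 0.217, 1.613, -0, 1.311, -0.112], TCP at [0.265, -0.566, 0.239] pointing down, gripper open.
Joint ranges: [-2.75, 2.75], [-0.78, 2.1], [0.31, 2.55], [-1.13, 4.27], [0.13, 2.63], [-2.58, 2.58]. Speed limits (rad/s): [2.79, 2.79, 3.14, 3.14, 3.14, 3.14].

## Interface

Orientations are given as a 3x3 rotation matrix whose columns are the frame's x, y, z axes.
In Python, from cell import get_obs, capture, sign_off, look_for gives the robot as it stands.
- The arm moves only by the tool step_arm, never from a script. Its argument "moves" is a list of rows, each an object of numbers: "grip": the finger opening in mm, from 0 to 85.4; "x", "y", "z": the shift along the world's x, y, z each as a share of 120 mm, from -1 to 1; "spin": the turn about the world's z as a share of pi rad, from -1 to 1. A call has 1 to 12 rows; each row is the pose to reach, as a shift and turn from the pose commanded when the call began, turning the shorter way round; what a row does not reach only later rows make up. A row lasts 1/8 s, in which the tool goes at most 62.5 mm and 10.7 degrees, less where a joint would pass 70% of its speed; a pose out of reach is approached as far as the arm can. A call with a number of a shift or a turn outside -1 to 1 is refused whole. A call with a gripper value outside its range is refused whole. The fingers move at their own pace and stop on an object; "squeeze" is the grip in N (left out, the last holds). Time passes only in rows, so rows that repeat a pose let the fingers close. It gives the time, the measured TCP pose, the force, the opening and the grip force at its end, in the units of the state.
- get_obs(): the state, without advancing time (a new reading comes with each control period).
- capture(name): name is "side" or "top"; returns a dict with "img" (420x560x3 uint8, red, green, blue), "range_z" (420x560 float32, m along the optical axis (not along the pixel's ray), 0 where there is no reading), "fx", "fy", "cx", "cy" (pixels), "k1" (the pictures are not rectified: a ray, as slopes to the right and down, at radius r is drawn at 1 + k1 r^2 times it, then the intrinsics apply), "origin" and "rotation" of the camera in the world. Camera axes: x right, y down, z forward; pixel columns grow to the right and rows downward; lengths in m; the calibration is good to about 2 mm. A picture is of the moment at which its call begins.
- sign_off(): hands the job in; it is judged then, once.
Trained networks look in a picture, given as the dict that the camera call returned (one of the last four; its "shot" number tells which), for a name from the list of things; names that differ only in an ending like _2 or _b are one class to them, and where a whole thing is asked for, a point or a joint stands for the part that bears it (a point fixed in the world has none). Each returns a list of dicts, best first, with "conf" (0 to 1); they miss things now and then, are a little off and sometimes report something else, mostly with a low value. They report only what shows in the picture. A call takes as long as a camera call. They do not tell look-alikes from the thing itself.
- look_for(picture, query): "box" ([centre column, centre row, width, height] as shares, 0 to 1, of the picture: columns of its width, rows of its height, round what is visible of it).
The state is a dict: "clock": time; "joint_positions": joint angles; "qd": joint speeds; "effort": joint torques, N m; "eef_pos": TCP position; "orientation": TCP orientation; "contact_force": force on the tool from outside, world axes, zero at the start; "torque": the same for the moment, N m; "finger_gap": opening from 0.0 (shut) to 1.0 (fully open); "gripper_force": force on a finger pad.
Only numpy, scipy, OpenCV 4.12 (cv2) and the standard library are available. Lean on these libraries where they do the work, as an engineer would, in place of code of your own. Each camera call takes 0.05 s, during which the arm holds its last target. There are 200 camera calls.

## Task

Close the small two-part plaster casting mould: gently set the upper half on the lower half, pouring mouths at the same end, so that the lower half's three keys drop fully home into its sockets and the two faces close flush, without a gap. Then take the closed mould by the lower half, lift it and finish still holding it in the gripper, level and steady, about 10 cm clear of the table, so that a colleague can wind tape all round the joint. Keep both halves level throughout and leave the tape, the brush and the wooden rib where they lie.

Things in the scene. Friction and masses are not known exactly. Their poses are not given: they have to be found in the camera images.
- mould_lower: Lower half: loose white plaster block, 132 x 60 x 24 mm (x, y, z), about 0.19 kg, hollow side up. Origin at the centre of its underside, z up, x along its length. Half-round pouring mouth (18 mm wide) in the -x end, which at the start faces the robot's side of the table, within 40 degrees. Upright flat long sides, 60 mm apart, free to grip. It lies left or right of the upper half.
- mould_upper: Upper half: loose white plaster block, 128 x 56 x 22 mm (x, y, z), about 0.15 kg, hollow side down, plain on top. Origin at the centre of its underside, z up, x along its length; pouring mouth at the bottom of its -x end (at the start facing the robot's side, within 40 degrees). Three round sockets below, 14 mm wide, 8 mm deep, match the keys: it seats only one way round.
- mould_seat (a point): Centre of the lower half's upper face, 24 mm above its origin, same axes. Seated, the upper half's origin lies here with its axes parallel; the lower half shows 2 mm all round and the closed mould is 46 mm high. Three tapered keys stand 6 mm proud of this face at x, y = (-46, 17.5), (-46, -17.5), (53, 0) mm: 12 mm wide at the foot, 7.6 mm at the top. They guide it home from about 3 mm off.
- masking_tape: Bystander: beige roll of masking tape, 102 mm across, 24 mm high, lying flat, at rest on the table; leave it alone. Origin at the centre of its underside.
- hake_brush: Bystander: flat wooden wash brush, 68 x 210 x 13 mm, at rest on the table; leave it alone. Origin at the centre of its underside.
- wood_rib: Bystander: oval wooden throwing rib, 64 x 110 x 8 mm, at rest on the table; leave it alone. Origin at the centre of its underside.
Mind the look-alikes: they are no part of the job. What is shaped like the mould_lower but orange or red is not meant. What is shaped like the mould_upper but green is not meant.

How it is judged:
By the outcome, as a careful person would: the job done as asked, in the order asked, and still so for the second after the job is handed in, while the arm keeps its last pose, push and grip.
It also fails if it takes over 51 s, if anything falls off the work surface, if the arm or the gripper's body presses on something with over 40 N, if the wrist force passes 120 N, or if a joint passes its speed limit or range.

## Working session

There is one attempt and no reset: what is moved stays moved. The work goes in short steps, Python scripts to look and compute and a tool call to move; the robot and the scene stay as the last step left them, time stands still between calls to the robot, and variables do not carry over. Pictures are saved under pics/ and viewed, at most 10 in all, crops included, and the job is handed in when it is done.

Besides the shell and the picture viewer there is one more tool, called as a command line: name --argument value ..., lists and objects as JSON in quotes. step_arm: Moves the arm, as the interface text tells. Shift numbers are shares of 120 mm and turn numbers shares of pi rad, none past 1 either way. Its arguments: {"type":"object","properties":{"moves":{"type":"array"},"squeeze":{"type":"number"}},"required":["moves"]}

```bash
mkdir -p pics
cat > h.py <<'E'
import numpy as np,cv2
from cell import get_obs,capture,sign_off,look_for
def cloud(p):
    h,w=p["range_z"].shape
    u,v=np.meshgrid(np.arange(w),np.arange(h))
    K=np.array([[p["fx"],0,p["cx"]],[0,p["fy"],p["cy"]],[0,0,1.]])
    n=cv2.undistortPoints(np.stack([u,v],-1).reshape(-1,1,2).astype(np.float64),K,np.array([p["k1"],0,0,0.])).reshape(h,w,2)
    z=p["range_z"][...,None]
    c=np.concatenate([n*z,z],-1)
    return c@np.array(p["rotation"]).T+np.array(p["origin"])
E
python3 - <<'E'
from h import *
o=get_obs();print({k:np.round(v,3).tolist() for k,v in o.items()})
for n in("top","side"):
    p=capture(n);cv2.imwrite(f"pics/{n}0.png",p["img"][...,::-1])
    print(n,np.round(p["origin"],3),np.round(p["rotation"],3).tolist(),p["fx"],p["cx"],p["cy"],p["k1"])
    P=cloud(p)
    for q in("mould_lower","mould_upper","masking_tape","hake_brush","wood_rib"):
        for d in look_for(p,q):
            b=d["box"];c,r=int(b[0]*560),int(b[1]*420)
            print(q,round(d["conf"],2),c,r,int(b[2]*560),int(b[3]*420),np.round(P[min(r,419),min(c,559)],3),p["img"][min(r,419),min(c,559)])
E
```

```text
{'clock': 0.0, 'joint_positions': [-1.245, 0.218, 1.615, -0.0, 1.311, -0.112], 'qd': [-0.0, -0.0, 0.001, 0.001, 0.001, 0.001], 'effort': [-0.001, -39.685, -30.385, -0.0, 0.01, 0.0], 'eef_pos': [0.265, -0.565, 0.238], 'orientation': [[0.906, 0.424, -0.001], [0.424, -0.906, 0.002], [0.0, -0.002, -1.0]], 'contact_force': [0.557, -0.498, 0.628], 'torque': [0.033, 0.053, 0.058], 'gripper_force': 0.0, 'finger_gap': 1.0}
top [0.394 0.013 2.042] [[-0.019, -0.995, 0.095], [-0.999, 0.024, 0.047], [-0.049, -0.094, -0.994]] 518.5358119836201 280.14951578792346 205.18176727345536 -0.0018878445130735774
mould_lower 0.96 316 245 38 28 [ 0.429 -0.029  0.014] [192  99  37]
mould_lower 0.88 276 236 14 39 [0.467 0.126 0.021] [179 172 163]
mould_lower 0.78 154 203 36 22 [0.609 0.612 0.01 ] [162  33  31]
mould_upper 0.93 395 231 33 10 [ 0.477 -0.335  0.015] [ 71 163  93]
mould_upper 0.87 354 223 25 32 [ 0.512 -0.179  0.007] [193 185 177]
masking_tape 0.87 412 192 26 27 [ 0.629 -0.411 -0.006] [129 120 109]
masking_tape 0.39 376 170 28 23 [ 0.72  -0.273 -0.   ] [180 158 130]
hake_brush 0.88 194 229 50 24 [0.501 0.45  0.014] [171 139 106]
wood_rib 0.58 375 171 24 18 [ 0.713 -0.267  0.015] [182 159 134]
side [ 1.316 -0.455  1.655] [[0.57, 0.713, -0.408], [0.822, -0.493, 0.286], [0.002, -0.499, -0.867]] 527.4549024205479 284.3037889798702 215.04501316983644 -0.16581885828379478
mould_lower 0.97 238 208 31 34 [ 0.426 -0.036  0.018] [228 128  62]
mould_lower 0.59 406 159 30 33 [0.607 0.613 0.019] [206  67  63]
mould_lower 0.57 282 197 32 33 [0.477 0.121 0.017] [179 171 166]
mould_upper 0.69 218 245 21 36 [ 0.514 -0.174  0.021] [224 218 214]
mould_upper 0.65 172 264 41 33 [ 0.489 -0.343  0.027] [ 69 169  90]
masking_tape 0.94 178 307 33 31 [ 0.624 -0.401 -0.002] [165 151 138]
hake_brush 0.91 357 159 54 22 [0.499 0.456 0.016] [195 162 127]
wood_rib 0.84 225 308 28 30 [ 0.72  -0.274  0.011] [213 188 158]
```

Run:
```python
from h import *
a=cv2.imread("pics/top0.png")[140:270,140:440];b=cv2.imread("pics/side0.png")[140:330,150:430]
a=cv2.resize(a,None,fx=2.6,fy=2.0*1.3,interpolation=cv2.INTER_CUBIC);cv2.imwrite("pics/ca.png",a)
b=cv2.resize(b,None,fx=2.8,fy=2.8,interpolation=cv2.INTER_CUBIC);cv2.imwrite("pics/cb.png",b)
```

```text
(no output)
```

View pics/ca.png

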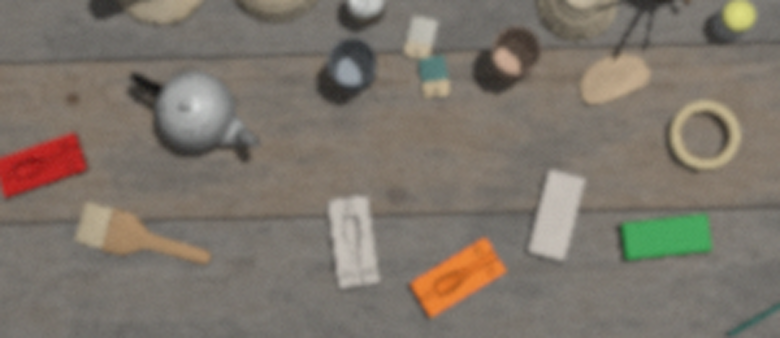

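View pics/cb.png

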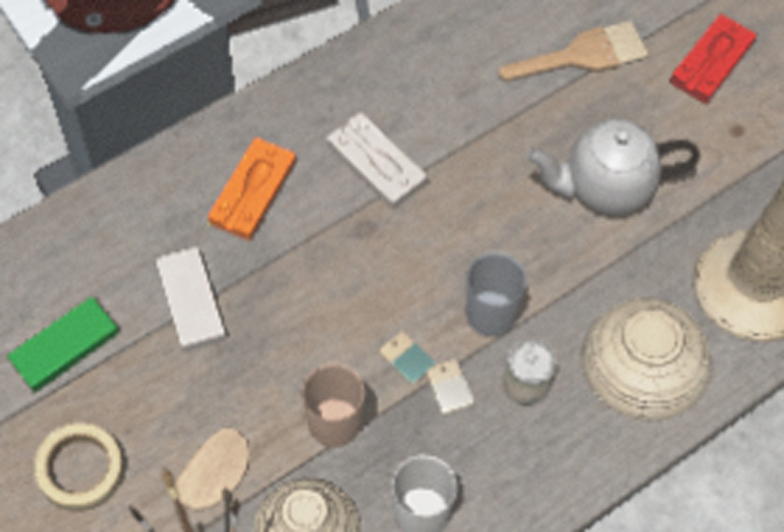

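```bash
cat >> h.py <<'E'
from scipy.optimize import minimize
S=8
def proj(p,X):
    R=np.array(p["rotation"]).T;t=-R@np.array(p["origin"])
    K=np.array([[p["fx"],0,p["cx"]],[0,p["fy"],p["cy"]],[0,0,1.]])
    return cv2.projectPoints(np.float64(X).reshape(-1,3),cv2.Rodrigues(R)[0],t,K,np.array([p["k1"],0,0,0.]))[0].reshape(-1,2)
def corners(q,dim,z0,z1):
    x,y,w=q;c,s=np.cos(w),np.sin(w);L,W=dim[0]/2,dim[1]/2
    B=np.array([[-L,-W],[L,-W],[L,W],[-L,W]])@np.array([[c,s],[-s,c]])+[x,y]
    return np.vstack([np.c_[B,np.full(4,z0)],np.c_[B,np.full(4,z1)]])
def masks(p,q,dim,z0,z1,box):
    u0,v0,w,h=box
    P=((proj(p,corners(q,dim,z0,z1))+.5-[u0,v0])*S-.5)
    def fill(pts):
        m=np.zeros((h*S,w*S),np.float32)
        cv2.fillPoly(m,[np.round(pts*16).astype(np.int32)],1.0,shift=4)
        return cv2.GaussianBlur(cv2.resize(m,(w,h),interpolation=cv2.INTER_AREA),(0,0),.5)
    hull=fill(cv2.convexHull(P.astype(np.float32))[:,0]);top=fill(P[4:])
    return top,hull-top
def resid(p,q,dim,z0,z1,box):
    u0,v0,w,h=box;t,s=masks(p,q,dim,z0,z1,box)
    I=p["img"][v0:v0+h,u0:u0+w].astype(float).reshape(-1,3)
    A=np.c_[np.ones(w*h),t.ravel(),s.ravel()]
    x=np.linalg.lstsq(A,I,rcond=None)[0]
    return np.sqrt(((I-A@x)**2).sum(1)+25).sum()/ (w*h)   # robust-ish
def fit(ps,q0,dim,z0,h,m=10,dz=None):
    def boxof(p):
        P=proj(p,corners(q0,dim,z0,z0+h));a=np.floor(P.min(0)-m/2).astype(int);b=np.ceil(P.max(0)+m/2).astype(int)
        return a[0],a[1],b[0]-a[0],b[1]-a[1]
    bx=[boxof(p) for p in ps]
    if dz is None:
        f=lambda v:sum(resid(p,v*[.01,.01,.1],dim,z0,z0+h,b) for p,b in zip(ps,bx));sc=np.array([.01,.01,.1]);v0=np.array(q0)/sc
    else:
        sc=np.array([.01,.01,.1,.01]);f=lambda v:sum(resid(p,(v*sc)[:3],dim,(v*sc)[3]+z0,(v*sc)[3]+z0+h,b) for p,b in zip(ps,bx));v0=np.r_[q0,0]/sc
    best=None
    for k in range(2):
        n=len(v0);sim=np.vstack([v0]+[v0+np.eye(n)[i]*(.6 if k==0 else -.3) for i in range(n)])
        r=minimize(f,v0,method="Nelder-Mead",options=dict(initial_simplex=sim,xatol=.01,fatol=1e-4,maxiter=250));v0=r.x
    return r.x*sc,r.fun
E
python3 - <<'E'
from h import *
T=capture("top");D=capture("side")
for n,q,dim,h in(("low",(.467,.124,.1),(.132,.060),.024),("up",(.505,-.177,-.2),(.128,.056),.022)):
    for l,ps in(("T",[T]),("S",[D]),("TS",[T,D])):
        x,f=fit(ps,q,dim,0,h);print(n,l,np.round(x[:2]*1000,1),round(np.degrees(x[2]),2),round(f,2))
    x,f=fit([T,D],q,dim,0,h,dz=1);print(n,"z free",np.round(x[[0,1,3]]*1000,1),round(np.degrees(x[2]),2),round(f,2))
    for l,p in(("T",T),("S",D)):
        P=cloud(p).reshape(-1,3);c,s=np.cos(x[2]),np.sin(x[2]);d=(P[:,:2]-x[:2])@np.array([[c,-s],[s,c]])
        k=(abs(d[:,0])<.05)&(abs(d[:,1])<.02);g=(np.hypot(*(P[:,:2]-x[:2]).T)>.08)&(np.hypot(*(P[:,:2]-x[:2]).T)<.11)
        print("  depth top",np.round(np.percentile(P[k,2],[50,80]),4),"table",round(np.median(P[g,2]),4))
E
```

```text
low T [481.9 127.6] 6.91 11.76
low S [479.5 128.3] 6.41 11.41
low TS [480.1 128.1] 6.52 23.86
low z free [481.  127.2   3.5] 6.78 23.27
  depth top [0.0214 0.0269] table -0.0009
  depth top [0.022  0.0268] table 0.0006
up T [ 514.1 -177. ] -16.33 10.94
up S [ 513.2 -177.2] -16.16 13.76
up TS [ 513.5 -176.6] -16.2 24.81
up z free [ 5.136e+02 -1.770e+02  3.000e-01] -16.29 24.73
  depth top [0.0208 0.0256] table -0.0007
  depth top [0.0237 0.0269] table 0.0016
```

Candidates in the top view: white lower (276,236), with orange (316,245) and red (154,203) look-alikes; white upper (354,223), with the green look-alike (395,231). Both crops show that the white ones are the parts I need: the upper is plain on top and the lower has its hollow and keys up. The heights agree with the text, so I'm approaching the upper half.

step_arm --moves '[{"x": 0.26,"y": 0.4,"spin": -0.06,"grip": 85},{"x": 0.52,"y": 0.8,"spin": -0.12},{"x": 0.78,"y": 1.0,"spin": -0.18},{"x": 1.0,"y": 1.0,"spin": -0.229}]'

```text
invalid input at $.moves[0]: expected keys grip, x, y, z, spin
```

step_arm --moves '[{"x": 0.3,"y": 0.4},{"x": 0.6,"y": 0.7},{"x": 0.9,"y": 1.0},{"x": 1.0,"y": 1.0}]'

```text
invalid input at $.moves[0]: expected keys grip, x, y, z, spin
```

step_arm --moves '[{"x": 0.07,"y": 0.4,"z": -0.3},{"x": 0.07,"y": 0.8,"z": -0.6},{"x": 0.07,"y": 1.0,"z": -0.9},{"x": 0.07,"y": 1.0,"z": -1.0},{"x": 0.07,"y": 1.0,"z": -1.0},{"x": 0.07,"y": 1.0,"z": -1.0}]'

```text
invalid input at $.moves[0]: expected keys grip, x, y, z, spin
```

step_arm --moves '[{"grip": 85,"x": 0.26,"y": 0.4,"z": 0,"spin": -0.06},{"grip": 85,"x": 0.52,"y": 0.8,"z": 0,"spin": -0.12},{"grip": 85,"x": 0.78,"y": 1.0,"z": 0,"spin": -0.18},{"grip": 85,"x": 1.0,"y": 1.0,"z": 0,"spin": -0.229}]'

```text
clock: 1.2
eef_pos: [0.3862, -0.4441, 0.2396]
orientation: [[0.96, -0.281, 0.0], [-0.281, -0.96, 0.0], [0.0, -0.0, -1.0]]
contact_force: [0.2, -0.8, -0.1]
finger_gap: 0.992
gripper_force: 0.0
```

step_arm --moves '[{"grip": 85,"x": 0.3,"y": 0.4,"z": 0,"spin": 0},{"grip": 85,"x": 0.6,"y": 0.7,"z": 0,"spin": 0},{"grip": 85,"x": 0.9,"y": 1.0,"z": 0,"spin": 0},{"grip": 85,"x": 1.0,"y": 1.0,"z": 0,"spin": 0}]'

```text
clock: 1.7
eef_pos: [0.5068, -0.3235, 0.2394]
orientation: [[0.962, -0.274, 0.0], [-0.274, -0.962, 0.001], [0.0, -0.001, -1.0]]
contact_force: [0.3, -0.4, -0.1]
finger_gap: 0.997
gripper_force: 0.0
```

step_arm --moves '[{"grip": 85,"x": 0.07,"y": 0.4,"z": -0.3,"spin": 0},{"grip": 85,"x": 0.07,"y": 0.8,"z": -0.6,"spin": 0},{"grip": 85,"x": 0.07,"y": 1.0,"z": -0.9,"spin": 0},{"grip": 85,"x": 0.07,"y": 1.0,"z": -1.0,"spin": 0},{"grip": 85,"x": 0.07,"y": 1.0,"z": -1.0,"spin": 0},{"grip": 85,"x": 0.07,"y": 1.0,"z": -1.0,"spin": 0}]'

```text
clock: 2.45
eef_pos: [0.5148, -0.2083, 0.1213]
orientation: [[0.96, -0.279, 0.003], [-0.279, -0.96, -0.002], [0.004, 0.001, -1.0]]
contact_force: [-0.2, -1.2, -0.3]
finger_gap: 0.996
gripper_force: 0.0
```

step_arm --moves '[{"grip": 85,"x": 0,"y": 0.242,"z": 0,"spin": 0},{"grip": 85,"x": 0,"y": 0.242,"z": -0.3,"spin": 0},{"grip": 85,"x": 0,"y": 0.242,"z": -0.6,"spin": 0},{"grip": 85,"x": 0,"y": 0.242,"z": -0.8,"spin": 0},{"grip": 85,"x": 0,"y": 0.242,"z": -0.89,"spin": 0},{"grip": 85,"x": 0,"y": 0.242,"z": -0.89,"spin": 0},{"grip": 85,"x": 0,"y": 0.242,"z": -0.89,"spin": 0}]' --squeeze 30

```text
clock: 3.32
eef_pos: [0.5148, -0.178, 0.0141]
orientation: [[0.96, -0.278, 0.003], [-0.278, -0.961, -0.001], [0.003, 0.001, -1.0]]
contact_force: [-0.1, 0.1, 0.2]
finger_gap: 0.997
gripper_force: 0.0
```

step_arm --moves '[{"grip": 60,"x": 0,"y": 0,"z": 0,"spin": 0},{"grip": 58,"x": 0,"y": 0,"z": 0,"spin": 0},{"grip": 50,"x": 0,"y": 0,"z": 0,"spin": 0},{"grip": 50,"x": 0,"y": 0,"z": 0,"spin": 0},{"grip": 50,"x": 0,"y": 0,"z": 0,"spin": 0},{"grip": 50,"x": 0,"y": 0,"z": 0,"spin": 0}]' --squeeze 30

```text
clock: 4.08
eef_pos: [0.5141, -0.1773, 0.0134]
orientation: [[0.961, -0.278, 0.001], [-0.278, -0.961, -0.001], [0.001, 0.0, -1.0]]
contact_force: [-0.9, -0.7, 5.8]
finger_gap: 0.648
gripper_force: 33.5
```

step_arm --moves '[{"grip": 50,"x": 0,"y": 0,"z": 0.08,"spin": 0},{"grip": 50,"x": 0,"y": 0,"z": 0.3,"spin": 0},{"grip": 50,"x": 0,"y": 0,"z": 0.6,"spin": 0},{"grip": 50,"x": 0,"y": 0,"z": 0.8,"spin": 0},{"grip": 50,"x": 0,"y": 0,"z": 0.8,"spin": 0}]'

```text
clock: 4.7
eef_pos: [0.515, -0.1778, 0.1107]
orientation: [[0.961, -0.278, 0.004], [-0.278, -0.961, -0.002], [0.005, 0.001, -1.0]]
contact_force: [0.0, -0.1, -1.7]
finger_gap: 0.647
gripper_force: 32.7
```

step_arm --moves '[{"grip": 50,"x": 0,"y": 0.3,"z": 0,"spin": 0.04},{"grip": 50,"x": 0,"y": 0.7,"z": 0,"spin": 0.08},{"grip": 50,"x": 0,"y": 1.0,"z": 0,"spin": 0.126},{"grip": 50,"x": 0,"y": 1.0,"z": 0,"spin": 0.126}]'

```text
clock: 5.2
eef_pos: [0.5113, -0.0545, 0.1063]
orientation: [[0.993, 0.117, -0.004], [0.117, -0.993, 0.001], [-0.004, -0.002, -1.0]]
contact_force: [-0.2, -0.9, -2.1]
finger_gap: 0.644
gripper_force: 32.8
```

step_arm --moves '[{"grip": 50,"x": -0.1,"y": 0.4,"z": 0,"spin": 0},{"grip": 50,"x": -0.2,"y": 0.8,"z": 0,"spin": 0},{"grip": 50,"x": -0.28,"y": 1.0,"z": 0,"spin": 0},{"grip": 50,"x": -0.28,"y": 1.0,"z": 0,"spin": 0}]'

```text
clock: 5.7
eef_pos: [0.4782, 0.0636, 0.1071]
orientation: [[0.993, 0.115, -0.003], [0.115, -0.993, -0.0], [-0.003, -0.0, -1.0]]
contact_force: [0.6, -0.1, -1.3]
finger_gap: 0.649
gripper_force: 32.9
```

step_arm --moves '[{"grip": 50,"x": 0,"y": 0.3,"z": 0,"spin": 0},{"grip": 50,"x": 0,"y": 0.54,"z": 0,"spin": 0},{"grip": 50,"x": 0,"y": 0.54,"z": -0.2,"spin": 0},{"grip": 50,"x": 0,"y": 0.54,"z": -0.4,"spin": 0},{"grip": 50,"x": 0,"y": 0.54,"z": -0.4,"spin": 0},{"grip": 50,"x": 0,"y": 0.54,"z": -0.4,"spin": 0}]'

```text
clock: 6.45
eef_pos: [0.4806, 0.1269, 0.0608]
orientation: [[0.994, 0.112, 0.001], [0.112, -0.994, -0.0], [0.001, 0.0, -1.0]]
contact_force: [1.2, 0.5, -0.5]
finger_gap: 0.646
gripper_force: 32.9
```

Run:
```python
from h import *
o=get_obs();print({k:np.round(o[k],4).tolist() for k in("clock","eef_pos","orientation","contact_force","torque")})
T=capture("top");D=capture("side")
for n,p in(("t",T),("s",D)):
    c=proj(p,[.48,.128,.05])[0].astype(int);print(n,c)
    a=p["img"][c[1]-35:c[1]+35,c[0]-45:c[0]+45,::-1]
    cv2.imwrite(f"pics/{n}1.png",cv2.resize(a,(390,300),interpolation=cv2.INTER_CUBIC))
cv2.imwrite("pics/both1.png",np.hstack([cv2.imread("pics/t1.png"),cv2.imread("pics/s1.png")]))
```

```text
{'clock': 6.45, 'eef_pos': [0.4806, 0.1269, 0.0608], 'orientation': [[0.9937, 0.1125, 0.0006], [0.1125, -0.9937, -0.0002], [0.0005, 0.0003, -1.0]], 'contact_force': [1.167, 0.4764, -0.4849], 'torque': [-0.0423, -0.0047, -0.0036]}
t [275 232]
s [283 191]
```

View pics/both1.png

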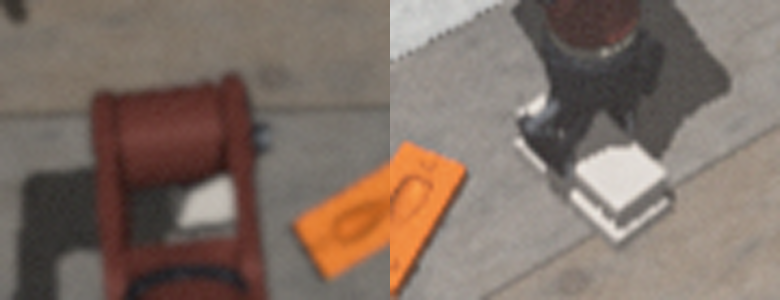

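step_arm --moves '[{"grip": 50,"x": 0.003,"y": 0.003,"z": -0.05,"spin": 0.001},{"grip": 50,"x": 0.003,"y": 0.003,"z": -0.1,"spin": 0.001},{"grip": 50,"x": 0.003,"y": 0.003,"z": -0.1,"spin": 0.001},{"grip": 50,"x": 0.003,"y": 0.003,"z": -0.1,"spin": 0.001}]'

```text
clock: 7.05
eef_pos: [0.48, 0.1282, 0.0484]
orientation: [[0.993, 0.117, -0.0], [0.117, -0.993, -0.0], [-0.0, 0.0, -1.0]]
contact_force: [-0.1, 0.3, -0.8]
finger_gap: 0.644
gripper_force: 32.9
```

step_arm --moves '[{"grip": 50,"x": 0,"y": 0,"z": -0.01,"spin": 0},{"grip": 50,"x": 0,"y": 0,"z": -0.02,"spin": 0},{"grip": 50,"x": 0,"y": 0,"z": -0.03,"spin": 0},{"grip": 50,"x": 0,"y": 0,"z": -0.04,"spin": 0},{"grip": 50,"x": 0,"y": 0,"z": -0.04,"spin": 0}]'

```text
clock: 7.68
eef_pos: [0.48, 0.1281, 0.0436]
orientation: [[0.993, 0.117, -0.0], [0.117, -0.993, -0.0], [-0.0, -0.0, -1.0]]
contact_force: [-0.5, -0.6, -1.9]
finger_gap: 0.647
gripper_force: 32.9
```

step_arm --moves '[{"grip": 50,"x": 0,"y": 0,"z": -0.008,"spin": 0},{"grip": 50,"x": 0,"y": 0,"z": -0.016,"spin": 0},{"grip": 50,"x": 0,"y": 0,"z": -0.016,"spin": 0}]'

```text
clock: 8.05
eef_pos: [0.48, 0.1281, 0.0417]
orientation: [[0.993, 0.117, -0.0], [0.117, -0.993, -0.0], [-0.0, 0.0, -1.0]]
contact_force: [0.5, 0.6, -1.5]
finger_gap: 0.645
gripper_force: 32.9
```

step_arm --moves '[{"grip": 50,"x": 0,"y": 0,"z": -0.008,"spin": 0},{"grip": 50,"x": 0,"y": 0,"z": -0.016,"spin": 0},{"grip": 50,"x": 0,"y": 0,"z": -0.016,"spin": 0}]'

```text
clock: 8.43
eef_pos: [0.48, 0.1281, 0.0397]
orientation: [[0.993, 0.117, -0.0], [0.117, -0.993, -0.0], [-0.0, 0.0, -1.0]]
contact_force: [0.7, 0.1, -0.7]
finger_gap: 0.646
gripper_force: 32.9
```

step_arm --moves '[{"grip": 50,"x": 0,"y": 0,"z": -0.008,"spin": 0},{"grip": 50,"x": 0,"y": 0,"z": -0.014,"spin": 0},{"grip": 50,"x": 0,"y": 0,"z": -0.014,"spin": 0}]'

```text
clock: 8.8
eef_pos: [0.4801, 0.1281, 0.0381]
orientation: [[0.993, 0.117, -0.0], [0.117, -0.993, -0.0], [-0.0, 0.0, -1.0]]
contact_force: [-0.3, -0.2, -1.0]
finger_gap: 0.646
gripper_force: 32.9
```

step_arm --moves '[{"grip": 50,"x": 0,"y": 0,"z": -0.006,"spin": 0},{"grip": 50,"x": 0,"y": 0,"z": -0.006,"spin": 0}]'

```text
clock: 9.05
eef_pos: [0.4802, 0.1281, 0.0375]
orientation: [[0.993, 0.117, 0.0], [0.117, -0.993, -0.0], [0.0, 0.0, -1.0]]
contact_force: [-0.1, 0.2, -2.1]
finger_gap: 0.651
gripper_force: 32.9
```

step_arm --moves '[{"grip": 50,"x": 0,"y": 0,"z": -0.006,"spin": 0},{"grip": 50,"x": 0,"y": 0,"z": -0.006,"spin": 0}]'

```text
clock: 9.3
eef_pos: [0.4802, 0.1282, 0.0374]
orientation: [[0.993, 0.117, -0.0], [0.117, -0.993, -0.0], [-0.0, 0.0, -1.0]]
contact_force: [-3.0, -1.3, 5.4]
finger_gap: 0.645
gripper_force: 33.6
```

step_arm --moves '[{"grip": 50,"x": 0,"y": 0,"z": -0.006,"spin": 0},{"grip": 50,"x": 0,"y": 0,"z": -0.006,"spin": 0}]'

```text
clock: 9.55
eef_pos: [0.4802, 0.1282, 0.0374]
orientation: [[0.993, 0.117, -0.001], [0.117, -0.993, -0.0], [-0.001, 0.0, -1.0]]
contact_force: [-4.1, -1.5, 11.2]
finger_gap: 0.648
gripper_force: 34.3
```

step_arm --moves '[{"grip": 50,"x": 0,"y": 0,"z": 0.009,"spin": 0},{"grip": 62,"x": 0,"y": 0,"z": 0.009,"spin": 0},{"grip": 85,"x": 0,"y": 0,"z": 0.009,"spin": 0},{"grip": 85,"x": 0,"y": 0,"z": 0.009,"spin": 0},{"grip": 85,"x": 0,"y": 0,"z": 0.009,"spin": 0}]'

```text
clock: 10.18
eef_pos: [0.4802, 0.1281, 0.037]
orientation: [[0.993, 0.117, -0.0], [0.117, -0.993, 0.0], [-0.0, -0.0, -1.0]]
contact_force: [-0.7, -0.3, 0.3]
finger_gap: 0.991
gripper_force: 0.0
```

step_arm --moves '[{"grip": 85,"x": -0.3,"y": 0,"z": 0.4,"spin": 0},{"grip": 85,"x": -0.8,"y": 0,"z": 0.9,"spin": 0},{"grip": 85,"x": -1,"y": 0,"z": 1,"spin": 0},{"grip": 85,"x": -1,"y": 0,"z": 1,"spin": 0}]'

```text
clock: 10.68
eef_pos: [0.3601, 0.1286, 0.1593]
orientation: [[0.993, 0.118, 0.006], [0.118, -0.993, 0.001], [0.006, -0.0, -1.0]]
contact_force: [-0.2, 0.3, -0.9]
finger_gap: 0.996
gripper_force: 0.0
```

Run:
```python
from h import *
o=get_obs();print(np.round(o["eef_pos"],4))
T=capture("top");D=capture("side")
for n,p in(("t",T),("s",D)):
    P=cloud(p).reshape(-1,3);x=np.array([.4802,.1282]);w=.1173;c,s=np.cos(w),np.sin(w);d=(P[:,:2]-x)@np.array([[c,-s],[s,c]])
    for a,b in((-.06,-.02),(-.02,.02),(.02,.06)):
        k=(d[:,0]>a)&(d[:,0]<b)&(abs(d[:,1])<.022)&(P[:,2]<.08);print(n,a,np.round(np.percentile(P[k,2],[20,50,80]),4) if k.any() else None,k.sum())
    c=proj(p,[.48,.128,.05])[0].astype(int)
    a=p["img"][c[1]-25:c[1]+25,c[0]-32:c[0]+33,::-1]
    cv2.imwrite(f"pics/{n}2.png",cv2.resize(a,(390,300),interpolation=cv2.INTER_CUBIC))
cv2.imwrite("pics/both2.png",np.hstack([cv2.imread("pics/t2.png"),cv2.imread("pics/s2.png")]))
for l in"lu":
    z0,h,dim=(.024,.022,(.128,.056)) if l=="u" else (0,.024,(.132,.06))
    x,f=fit([D],(.4802,.1282,.117),dim,z0,h);print(l,np.round(x[:2]*1000,1),np.degrees(x[2]))
```

```text
[0.3601 0.1286 0.1593]
t -0.06 [0.0414 0.0453 0.0505] 120
t -0.02 [0.0413 0.0455 0.05  ] 121
t 0.02 [0.0411 0.0465 0.0501] 114
s -0.06 [0.043  0.0469 0.0497] 108
s -0.02 [0.0422 0.0461 0.0504] 116
s 0.02 [0.0424 0.0467 0.05  ] 115
l [467.4 137.2] 6.994361196774424
u [479.2 128.5] 6.748568244826418
```

View pics/both2.png

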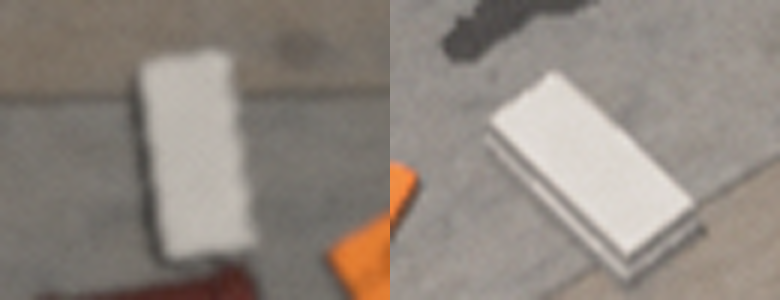

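The pictures show the upper sitting square on the lower, with an even ledge. Its top is at about 46 mm along the whole length, so the mould is closed. Next I grip the lower half.

step_arm --moves '[{"grip": 85,"x": 0.4,"y": 0,"z": 0,"spin": 0},{"grip": 85,"x": 0.8,"y": 0,"z": 0,"spin": 0},{"grip": 85,"x": 1,"y": 0,"z": -0.2,"spin": 0},{"grip": 85,"x": 1,"y": 0,"z": -0.5,"spin": 0},{"grip": 85,"x": 1,"y": 0,"z": -0.8,"spin": 0},{"grip": 85,"x": 1,"y": 0,"z": -1,"spin": 0},{"grip": 85,"x": 1,"y": 0,"z": -1,"spin": 0}]'

```text
clock: 11.65
eef_pos: [0.4775, 0.1275, 0.033]
orientation: [[0.993, 0.117, -0.009], [0.117, -0.993, -0.001], [-0.009, 0.0, -1.0]]
contact_force: [0.3, 0.1, -0.3]
finger_gap: 0.997
gripper_force: 0.0
```

step_arm --moves '[{"grip": 85,"x": 0,"y": 0,"z": -0.1,"spin": 0},{"grip": 85,"x": 0,"y": 0,"z": -0.21,"spin": 0},{"grip": 85,"x": 0,"y": 0,"z": -0.21,"spin": 0},{"grip": 85,"x": 0,"y": 0,"z": -0.21,"spin": 0}]'

```text
clock: 12.15
eef_pos: [0.4805, 0.1282, 0.0122]
orientation: [[0.993, 0.117, 0.001], [0.117, -0.993, 0.0], [0.001, -0.0, -1.0]]
contact_force: [-0.3, -0.0, -0.8]
finger_gap: 0.996
gripper_force: 0.0
```

step_arm --moves '[{"grip": 64,"x": 0,"y": 0,"z": 0,"spin": 0},{"grip": 62,"x": 0,"y": 0,"z": 0,"spin": 0},{"grip": 54,"x": 0,"y": 0,"z": 0,"spin": 0},{"grip": 54,"x": 0,"y": 0,"z": 0,"spin": 0},{"grip": 54,"x": 0,"y": 0,"z": 0,"spin": 0},{"grip": 54,"x": 0,"y": 0,"z": 0,"spin": 0}]' --squeeze 50

```text
clock: 12.9
eef_pos: [0.4809, 0.1282, 0.0128]
orientation: [[0.993, 0.117, 0.001], [0.117, -0.993, -0.0], [0.001, 0.0, -1.0]]
contact_force: [-1.1, -0.1, 6.0]
finger_gap: 0.689
gripper_force: 55.2
```

step_arm --moves '[{"grip": 54,"x": 0,"y": 0,"z": 0.03,"spin": 0},{"grip": 54,"x": 0,"y": 0,"z": 0.1,"spin": 0},{"grip": 54,"x": 0,"y": 0,"z": 0.22,"spin": 0},{"grip": 54,"x": 0,"y": 0,"z": 0.36,"spin": 0},{"grip": 54,"x": 0,"y": 0,"z": 0.5,"spin": 0},{"grip": 54,"x": 0,"y": 0,"z": 0.64,"spin": 0},{"grip": 54,"x": 0,"y": 0,"z": 0.75,"spin": 0},{"grip": 54,"x": 0,"y": 0,"z": 0.82,"spin": 0},{"grip": 54,"x": 0,"y": 0,"z": 0.84,"spin": 0},{"grip": 54,"x": 0,"y": 0,"z": 0.84,"spin": 0},{"grip": 54,"x": 0,"y": 0,"z": 0.84,"spin": 0},{"grip": 54,"x": 0,"y": 0,"z": 0.84,"spin": 0}]'

```text
clock: 14.4
eef_pos: [0.4797, 0.1281, 0.1121]
orientation: [[0.993, 0.117, -0.001], [0.117, -0.993, -0.0], [-0.001, -0.0, -1.0]]
contact_force: [-0.5, -0.4, -2.9]
finger_gap: 0.689
gripper_force: 54.5
```

step_arm --moves '[{"grip": 54,"x": 0,"y": 0,"z": 0,"spin": 0},{"grip": 54,"x": 0,"y": 0,"z": 0,"spin": 0},{"grip": 54,"x": 0,"y": 0,"z": 0,"spin": 0},{"grip": 54,"x": 0,"y": 0,"z": 0,"spin": 0}]'

```text
clock: 14.9
eef_pos: [0.4802, 0.1282, 0.1127]
orientation: [[0.993, 0.117, 0.0], [0.117, -0.993, 0.0], [0.0, -0.0, -1.0]]
contact_force: [0.1, -0.1, -3.7]
finger_gap: 0.69
gripper_force: 54.5
```

Run:
```python
from h import *
o=get_obs();print({k:np.round(o[k],4).tolist() for k in("clock","eef_pos","orientation","contact_force","torque","gripper_force","finger_gap","qd")})
D=capture("side");T=capture("top")
for n,p in(("t",T),("s",D)):
    P=cloud(p).reshape(-1,3);x=np.array([.4805,.1282]);w=.1173;c,s=np.cos(w),np.sin(w);d=(P[:,:2]-x)@np.array([[c,-s],[s,c]])
    for a,b in((-.06,-.035),(.025,.04),(.04,.06)):
        k=(d[:,0]>a)&(d[:,0]<b)&(abs(d[:,1])<.025)&(P[:,2]<.165);print(n,a,np.round(np.percentile(P[k,2],[20,50,80]),4) if k.any() else None,k.sum())
p=D;c=proj(p,[.48,.128,.13])[0].astype(int)
cv2.imwrite("pics/s3.png",cv2.resize(p["img"][c[1]-38:c[1]+38,c[0]-50:c[0]+50,::-1],(780,592),interpolation=cv2.INTER_CUBIC))
```

```text
{'clock': 14.9, 'eef_pos': [0.4802, 0.1282, 0.1127], 'orientation': [[0.9931, 0.1171, 0.0001], [0.1171, -0.9931, 0.0], [0.0001, -0.0, -1.0]], 'contact_force': [0.0505, -0.1125, -3.7489], 'torque': [0.0138, 0.03, -0.0208], 'gripper_force': 54.5347, 'finger_gap': 0.6903, 'qd': [-0.0016, 0.0003, 0.0009, -0.0003, 0.0018, -0.0041]}
t -0.06 [0.142  0.1458 0.1505] 92
t 0.025 None 0
t 0.04 [0.151 0.151 0.151] 1
s -0.06 [-0.0019  0.0021  0.1466] 84
s 0.025 [-0.0014  0.1413  0.1471] 113
s 0.04 [0.0003 0.1412 0.1483] 131
```

View pics/s3.png

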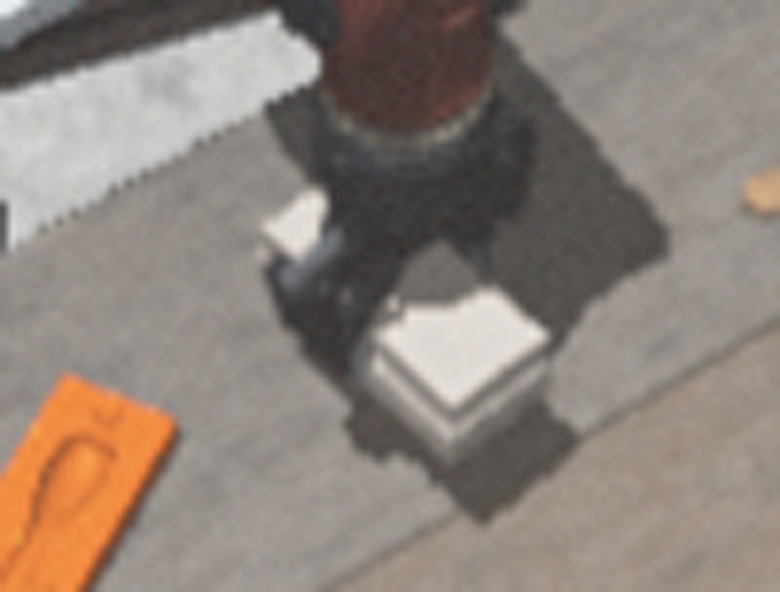

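The picture shows both halves lifted together, closed and level, with the top at about 146 mm, so the underside is about 100 mm clear. The wrist force of 3.7 N fits the weight of both halves. I'm handing it in.

```bash
python3 -c "
from cell import sign_off
print(sign_off())"
```

```text
the job is handed in; nothing more can be done
None
```

The mould is closed, with its top at the expected 46 mm and level when I checked it. The gripper now holds it by the lower half, level and steady, about 10 cm above the table. The job was handed in at about 15 s.

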